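Butt two mini solar modules in a jig and hold the sprung clamp arm shut

ROBOT

A 6-joint arm with a two-finger parallel gripper is mounted at the origin on the work surface. World frame = base frame: x ahead of the robot, y to its left, z up, the work surface at z = 0. Lengths are in m, angles in rad, forces in N, time in s.
With the tool pointing down it reaches from about 0.225 to 0.875 m from the base axis. Payload 3.4 kg.
Tool frame: the origin (TCP) lies at the very end of the fingers, on their centre line; the grasp point (between the pads) lies 19 mm behind it (manip.grasp_offset is the distance from the TCP to the grasp point, in m); x points along the fingers, y is the direction in which the jaws open and shut, and the axes are right-handed (so a half turn about x gives the same grasp; the last joint's range is limited). The gripper opens to 85 mm and grips with 20 to 120 N. Pads are 22 mm wide; open, the fingers measure 114 mm over their backs; the gripper's body (76 mm by 85 mm) begins 54 mm behind the grasp point. The pads swing forward as they close: fully open they stand 13 mm farther back than shut.
Start: joints at [-1.308, 0.276, 1.505, -0, 1.361, -0.121], TCP at [0.215, -0.533, 0.231] pointing down, gripper open.
Joint ranges: [-2.89, 2.89], [-0.75, 2.08], [0.22, 2.7], [-1.18, 4.32], [0.11, 2.71], [-2.7, 2.7]. Speed limits (rad/s): [2.57, 2.57, 3.14, 3.14, 3.14, 3.14].

INTERFACE

Orientations are given as a unit quaternion [w, x, y, z].
In Python, from rig import manip gives the robot as it stands.
- The arm moves only by the tool step_arm, never from a script. Its argument "increments" is a list of rows, each an object with "grip": the opening, from 0 (shut) to 1 (fully open); "delta_pos": the shift along the world's x, y, z in m, a list of three; "twist": the turn about the world's z in degrees. A call has 1 to 10 rows; each row shifts and turns the commanded pose from where the row before left it; what a row does not reach is not made up. A row lasts 1/12 s, in which the tool goes at most 41.7 mm and 7.16 degrees, less where a joint would pass 70% of its speed; a pose out of reach is approached as far as the arm can. A call with a gripper value outside its range is refused whole. The fingers move at their own pace and stop on an object; "force" is the grip in N (left out, the last holds). Time passes only in rows, so rows that do not move let the fingers close. It gives the time, the measured TCP pose, the force and the opening at its end, in the units of the state.
- manip.get_state(): the state, without advancing time (a new reading comes with each control period).
- manip.get_image(name): name is "scene" or "top" or "wrist"; returns a dict with "img" (384x512x3 uint8, red, green, blue), "fx", "fy", "cx", "cy" (pixels), "rvec" (rotation vector, rad) and "tvec" (3), from world to camera coordinates, as OpenCV has them; the wrist camera has in their place "mount" (4x4, takes a point from camera to tool coordinates, whose origin is the TCP and whose axes are the tool frame's). Camera axes: x right, y down, z forward; pixel columns grow to the right and rows downward; lengths in m; the calibration is good to about 2 mm. A picture is of the moment at which its call begins: read the wrist's pose just before it. There is no depth.
- manip.sign_off(): hands the job in, once; it reports no verdict.
The state is a dict: "clock": time; "qpos": joint angles; "qd": joint speeds; "effort": joint torques, N m; "position": TCP position; "ee_rot": TCP orientation; "contact_force": force on the tool from outside, world axes, zero at the start; "moment": the same for the moment, N m; "width": finger opening in m.
Only numpy, scipy, OpenCV 4.12 (cv2) and the standard library are available. Lean on these libraries where they do the work, as an engineer would, in place of code of your own. Each camera call takes 0.05 s, during which the arm holds its last target. There are 200 camera calls.

TASK

On the plywood panel jig, slide the loose framed solar module along the fence until it butts flush against the module already seated at the end stop, with no gap left between the frames. Then push the red sprung clamp arm in past its last ratchet click until its roller presses firmly on the loose module and squares it against the fence, and finish with the gripper still holding the arm pressed there so that the joint can be taped; do not let go. Do not disturb the multimeter, the tape roll or the tub.

Things in the scene. Friction and masses are not known exactly. Their poses are not given: they have to be found in the camera images.
- jig: Fixed jig, plywood deck 12 mm thick. Origin on the bench under the deck; x points across the deck to the fence, y along the fence to the end stop. Deck: x -138 to 78, y -175 to 155 mm. Fence inner face at x = 50 mm, end stop inner face at y = 115 mm, both 10 mm above the deck. Clamp arm on the -x side. Job done, module centres are at (17, 65) seated and (17, -35) loose.
- seated_centre (a point): Centre (half-way up) of the seated module, lying against fence and end stop, not fastened. Aluminium-framed solar module, two dark blue cells, 66 mm (its x) by 100 mm (its y) by 12 mm thick, 0.15 kg; it lies on the deck, top 24 mm above the bench. Axes parallel to the jig's.
- loose_centre (a point): Centre (half-way up) of the loose module: same size and axes as the seated one, flat on the deck on its -y side, frames 20 to 50 mm apart, 2 to 10 mm clear of the fence, skewed up to 0.05 rad. Mass 0.1 to 0.21 kg. Its -y end is free, to be pushed towards jig +y.
- clamp_arm (a joint): Angle (rad) of the red arm about its vertical pivot. 0: open, held by its spring; grows as it is pushed in (counter-clockwise from above); stop 0.46. Clicks at about 0.16, 0.25, 0.34. Roller meets a loose module lying at the fence at about 0.40; let go, the arm falls back to the last click and no longer presses. At the post: about 5 N at first, 9 N just before contact; more presses the module.
- clamp_post (a point): Centre of the black finger post at the arm's free end: upright, 18 mm diameter, 37 to 82 mm above the bench; arm top below it at 37 mm. Rubber roller (20 mm diameter, 13 to 27 mm above the bench) below it on the same axis. Moves on a 122 mm circle about clamp_pivot. Jig frame: about (-75, -35) mm open, (-26, -35) mm with the roller on the module.
- clamp_pivot (a point): Pivot axis of the clamp arm, at (-50, 85) mm in the jig frame, 26 mm above the bench; hub and ratchet reach no higher than 50 mm. A black rubber rest stop for the open arm, 12 mm across, top at 34 mm, stands at (-88, -10) mm.
- pawl (a joint): Angle (rad) of the small brass ratchet pawl near x = -115, y = 125 mm (jig frame): about 0 when dropped between teeth, about 0.08 when riding over a tooth. Each tooth adds 1 to 2 N to the push at the post. Leave it to its spring.
- multimeter_centre (a point): Centre of a blue and black multimeter, 72 by 135 by 32 mm, lying on the bench near the jig: leave alone.
- tape_roll_centre (a point): Centre of a roll of blue tape lying flat, 100 mm diameter, 25 mm high: leave alone.
- tub_centre (a point): Centre of a white plastic tub, 90 mm diameter, 48 mm high: leave alone.
Not all that is in view belongs to the job. Leave any orange, turquoise or yellow look-alike of the part that bears seated_centre alone.

How it is judged:
By the outcome, as a careful person would: the job done as asked, in the order asked, and still so for the second after the job is handed in, while the arm keeps its last pose, push and grip.
It also fails if it takes over 58 s, if anything falls off the work surface, if the arm or the gripper's body presses on something with over 40 N, if the wrist force passes 120 N, or if a joint passes its speed limit or range.

## Working session

There is one attempt and no reset: what is moved stays moved. The work goes in short steps, Python scripts to look and compute and a tool call to move; the robot and the scene stay as the last step left them, time stands still between calls to the robot, and variables do not carry over. Pictures are saved under pics/ and viewed, about 8 in all and at most 12, crops included, and the job is handed in when it is done.

Besides the shell and the picture viewer there is one more tool, called as name(argument=value, ...), one argument or row to a line, values as JSON. step_arm: Moves the arm, as the interface text tells. Its arguments: {"type":"object","properties":{"increments":{"type":"array"},"force":{"type":"number"}},"required":["increments"]}

```bash
mkdir -p pics; cat > h.py <<'E'
import numpy as np, cv2
from scipy.spatial.transform import Rotation as R
from rig import manip
def cam(n):
    d=manip.get_image(n); np.save(f'/tmp/{n}.npy',d,allow_pickle=True); return d
def load(n): return np.load(f'/tmp/{n}.npy',allow_pickle=True).item()
def back(d,uv,z):
    Rm=cv2.Rodrigues(np.array(d['rvec'],float))[0]; t=np.array(d['tvec'],float).ravel()
    uv=np.atleast_2d(uv); r=np.c_[(uv[:,0]-d['cx'])/d['fx'],(uv[:,1]-d['cy'])/d['fy'],np.ones(len(uv))]@Rm
    c=-Rm.T@t; return c+r*((z-c[2])/r[:,2])[:,None]
def proj(d,P):
    K=np.array([[d['fx'],0,d['cx']],[0,d['fy'],d['cy']],[0,0,1]],float)
    return cv2.projectPoints(np.atleast_2d(P).astype(float),np.array(d['rvec'],float),np.array(d['tvec'],float),K,None)[0][:,0]
E
python3 - <<'E'
from h import *
for n in('top','scene'):
    d=cam(n); cv2.imwrite(f'pics/{n}0.png',cv2.resize(d['img'][:,:,::-1],(800,600),interpolation=cv2.INTER_CUBIC))
    Rm=cv2.Rodrigues(np.array(d['rvec'],float))[0];print(n,d['fx'],-Rm.T@np.array(d['tvec']).ravel())
print(manip.get_state())
E
```

```text
top 403.75409999580995 [0.44758131 0.03569848 1.20800397]
scene 410.1833471695885 [ 1.11081007 -0.46794962  0.7881543 ]
{'clock': 0.1, 'qpos': array([-1.30802129e+00,  2.76549946e-01,  1.50600449e+00, -3.12924964e-06,
        1.36070397e+00, -1.20968435e-01]), 'qd': array([-0.00030311, -0.00241671, -0.0037066 , -0.000203  ,  0.00056975,
       -0.00058053]), 'effort': array([ 9.48613488e-04, -4.17703342e+01, -2.46406174e+01,  1.32985060e-04,
        5.81589702e-03,  2.42591014e-06]), 'position': array([ 0.21516476, -0.53271935,  0.23051665]), 'ee_rot': array([-0.13425568, -0.69408759, -0.13543043,  0.6941732 ]), 'contact_force': array([-0.06363725,  0.47565023, -0.24942804]), 'moment': array([-0.00377255,  0.01187569, -0.00661003]), 'width': 0.08547156162907181}
```

View pics/top0.png

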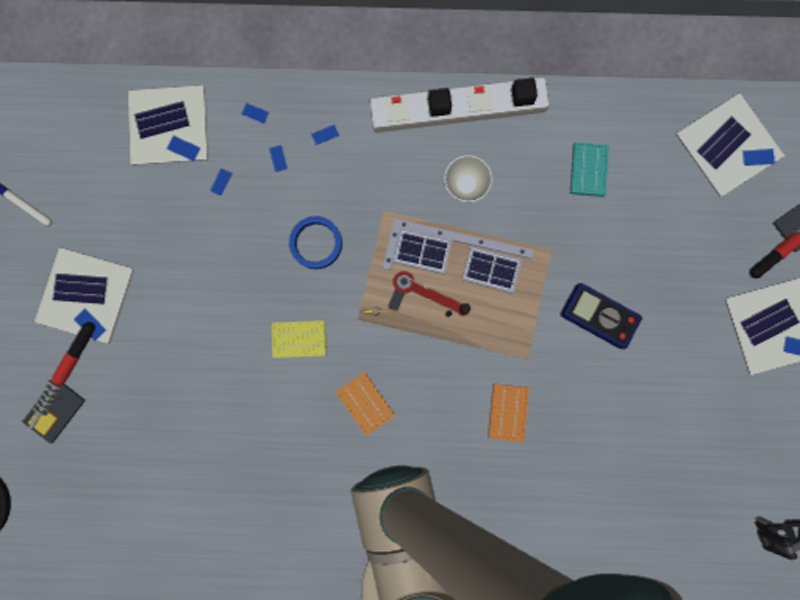

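View pics/scene0.png

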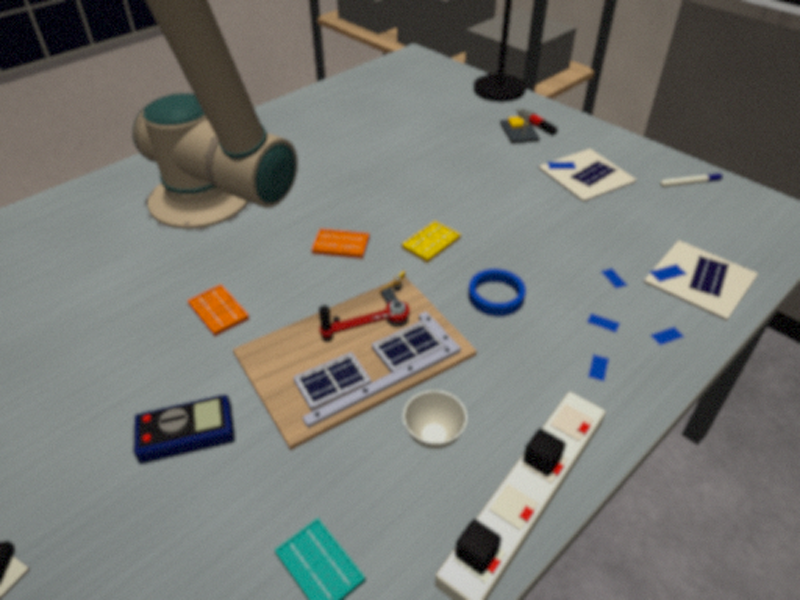

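The top view shows the jig deck at about (384,212), (550,248), (528,357) and (359,320). The seated module is at (423,252) against the end stop, and the loose module is at (492,270). The red arm has its hub at (403,282) and its post at (464,309). The multimeter is at (601,316), the tape at (315,242) and the tub at (468,178). The orange, yellow and turquoise boards are the look-alikes. The two dark-blue framed modules on the jig are the ones meant, and I'll confirm that in an enlarged crop.

```bash
python3 - <<'E'
from h import *
d=load('top')
c=d['img'][130:235,222:362,::-1]; cv2.imwrite('pics/crop1.png',cv2.resize(c,None,fx=5.7,fy=5.7,interpolation=cv2.INTER_CUBIC))
s=512/800
pc=np.array([(384,212),(550,248),(528,357),(359,320)])*s   # deck corners: jig (78,155),(78,-175),(-138,-175),(-138,155)
W=back(d,pc-0.0,.012)[:,:2]; J=np.array([(78,155),(78,-175),(-138,-175),(-138,155)])/1000
a=cv2.estimateAffinePartial2D(J,W)[0]; th=np.arctan2(a[1,0],a[0,0]); print(W,a,np.hypot(a[1,0],a[0,0]),th,np.degrees(th))
E
```

```text
Traceback (most recent call last):
cv2.error: OpenCV(4.12.0) /io/opencv/modules/calib3d/src/ptsetreg.cpp:1108: error: (-215:Assertion failed) count >= 0 && to.checkVector(2) == count in function 'estimateAffinePartial2D'
```

View pics/crop1.png

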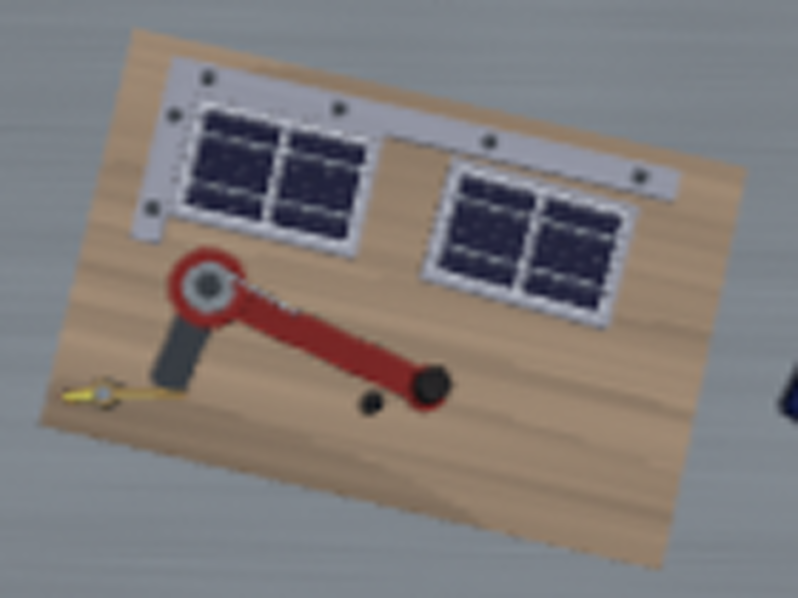

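The enlarged crop confirms the parts. The seated module is in the corner at about (275,178). The loose one is at about (530,243), the post top at (431,385), and the gap between frames spans roughly 370 to 440.

```bash
cat >> h.py <<'E'
def tf(T,p): return np.atleast_2d(p)@T[:,:2].T+T[:,2]   # jig->world
def inv(T): return cv2.invertAffineTransform(T)
E
python3 - <<'E'
from h import *
d=load('top')
px=lambda l:np.array(l,float)/5.7+[222,130]-.5+.5/5.7
W=back(d,px([(135,30),(747,170),(660,568),(40,425)]),.012)[:,:2]; J=np.array([(78,155),(78,-175),(-138,-175),(-138,155)])/1000
A=R.align_vectors
jc,wc=J.mean(0),W.mean(0); H=(J-jc).T@(W-wc); th=np.arctan2(H[0,1]-H[1,0],H[0,0]+H[1,1])
Rm=np.array([[np.cos(th),-np.sin(th)],[np.sin(th),np.cos(th)]]); T=np.c_[Rm,wc-Rm@jc]; np.save('T.npy',T)
print(T,np.degrees(th),'res mm',(tf(T,J)-W)*1e3)
Ti=inv(T)
f=lambda l,z:np.round(tf(Ti,back(d,px(l),z)[:,:2])*1e3,1)
lo=f([(452,160),(637,208),(605,326),(422,278)],.024); print('loose',lo,lo.mean(0))
se=f([(200,98),(382,140),(354,258),(170,215)],.024); print('seated',se,se.mean(0))
print('post',f([(431,385)],.082),'hub',f([(208,286)],.05),'stop',f([(372,403)],.034))
print('fence in face', f([(385,135),(678,200)],.022))
E
```

```text
[[ 0.98028244  0.19760147  0.59068823]
 [-0.19760147  0.98028244 -0.04837021]] -11.396734222940289 res mm [[ 1.3949154   0.4071258 ]
 [ 1.38567485 -0.39038114]
 [-1.95307559 -0.55004606]
 [-0.82751466  0.5333014 ]]
loose [[  44.8  -22.7]
 [  42.  -121.3]
 [ -21.7 -118.2]
 [ -18.7  -21. ]] [ 11.6 -70.8]
seated [[ 47.  112.1]
 [ 46.9  15. ]
 [-16.5  15.5]
 [-16.2 113.3]] [15.3   63.975]
post [[-75.8 -33.1]] hub [[-50.2  85.1]] stop [[-88.1  -9.6]]
fence in face [[  50.1   14. ]
 [  51.2 -141.4]]
```

```bash
python3 - <<'E'
from h import *
T=np.load('T.npy'); s=manip.get_state(); q=s['ee_rot']
M=R.from_quat(np.r_[q[1:],q[0]]).as_matrix(); print('tool y',M[:,1],'yaw',np.degrees(np.arctan2(M[1,1],M[0,1])),'tool x',M[:,0])
for p in [(10,-148),(10,-96),(-75,-35),(-26,-35)]:
    w=tf(T,np.array(p)/1e3)[0]; print(p,w.round(4),(w-s['position'][:2]).round(4),np.degrees(np.arctan2(w[1],w[0])).round(1),np.hypot(*w).round(3))
E
```

```text
tool y [ 0.37439454 -0.92726803 -0.00165394] yaw -68.0130716707256 tool x [-4.35652298e-04  1.60777263e-03 -9.99998613e-01]
(10, -148) [ 0.5712 -0.1954] [0.3561 0.3373] -18.9 0.604
(10, -96) [ 0.5815 -0.1445] [0.3664 0.3883] -14.0 0.599
(-75, -35) [ 0.5103 -0.0679] [0.2951 0.4649] -7.6 0.515
(-26, -35) [ 0.5583 -0.0775] [0.3431 0.4552] -7.9 0.564
```

step_arm(
  increments=[
    {"grip":0.4,"delta_pos":[0.0238,0.0225,0],"twist":3.8},
    {"grip":0.4,"delta_pos":[0.0238,0.0225,0],"twist":3.8},
    {"grip":0.4,"delta_pos":[0.0238,0.0225,0],"twist":3.8},
    {"grip":0.4,"delta_pos":[0.0238,0.0225,0],"twist":3.8},
    {"grip":0.4,"delta_pos":[0.0238,0.0225,0],"twist":3.8},
    {"grip":0.4,"delta_pos":[0.0238,0.0225,0],"twist":3.8},
    {"grip":0.4,"delta_pos":[0.0238,0.0225,0],"twist":3.8},
    {"grip":0.4,"delta_pos":[0.0238,0.0225,0],"twist":3.8},
    {"grip":0.4,"delta_pos":[0.0238,0.0225,0],"twist":3.8},
    {"grip":0.4,"delta_pos":[0.0238,0.0225,0],"twist":3.8},
  ],
  force=40,
)

```text
clock: 0.93
position: [0.4541, -0.3067, 0.231]
ee_rot: [-0.354, -0.612, -0.355, 0.612]
contact_force: [0.5, -0.1, 0.3]
width: 0.0339
```

step_arm(
  increments=[
    {"grip":0.4,"delta_pos":[0.0238,0.0225,0],"twist":3.8},
    {"grip":0.4,"delta_pos":[0.0238,0.0225,0],"twist":3.8},
    {"grip":0.4,"delta_pos":[0.0238,0.0225,0],"twist":3.8},
    {"grip":0.4,"delta_pos":[0.0238,0.0225,-0.03],"twist":3.8},
    {"grip":0.4,"delta_pos":[0.0238,0.0225,-0.03],"twist":3.4},
    {"grip":0.4,"delta_pos":[0,0,-0.03],"twist":0},
    {"grip":0.4,"delta_pos":[0,0,-0.03],"twist":0},
    {"grip":0.4,"delta_pos":[0,0,0],"twist":0},
    {"grip":0.4,"delta_pos":[0,0,0],"twist":0},
  ],
)

```text
clock: 1.68
position: [0.5681, -0.1977, 0.1134]
ee_rot: [-0.446, -0.546, -0.449, 0.548]
contact_force: [0.2, -0.6, 1.3]
width: 0.0343
```

```bash
cat >> h.py <<'E'
def st():
    T=np.load('T.npy'); s=manip.get_state(); q=s['ee_rot']; M=R.from_quat(np.r_[q[1:],q[0]]).as_matrix()
    p=s['position']; Rj=T[:,:2]
    print('t',round(s['clock'],2),'jig mm',(tf(inv(T),p[:2])[0]*1e3).round(1),'z',(p[2]*1e3).round(1),'yaw',np.degrees(np.arctan2(M[1,1],M[0,1])).round(1),'F jig',(Rj.T@s['contact_force'][:2]).round(1),s['contact_force'][2].round(1),'w',(s['width']*1e3).round(1),'q6',s['qpos'][5].round(2))
    return s,M,T
E
python3 - <<'E'
from h import *
s,M,T=st(); d=cam('wrist'); cv2.imwrite('pics/w1.png',d['img'][:,:,::-1])
E
```

```text
Traceback (most recent call last):
  File "h.py", line 19, in st
    print('t',round(s['clock'],2),'jig mm',(tf(inv(T),p[:2])[0]*1e3).round(1),'z',(p[2]*1e3).round(1),'yaw',np.degrees(np.arctan2(M[1,1],M[0,1])).round(1),'F jig',(Rj.T@s['contact_force'][:2]).round(1),s['contact_force'][2].round(1),'w',(s['width']*1e3).round(1),'q6',s['qpos'][5].round(2))
                                                                                                                                                                                                                                             ^^^^^^^^^^^^^^^^^^^^^^
AttributeError: 'float' object has no attribute 'round'
```

```bash
sed -i "s/(s\['width'\]\*1e3).round(1)/round(s['width']*1e3,1)/" h.py
python3 - <<'E'
from h import *
s,M,T=st(); d=cam('wrist'); cv2.imwrite('pics/w1.png',d['img'][:,:,::-1])
E
```

```text
t 1.68 jig mm [   7.4 -150.9] z 113.4 yaw -11.4 F jig [ 0.3 -0.6] 1.3 w 34.3 q6 -0.25
```

View pics/w1.png

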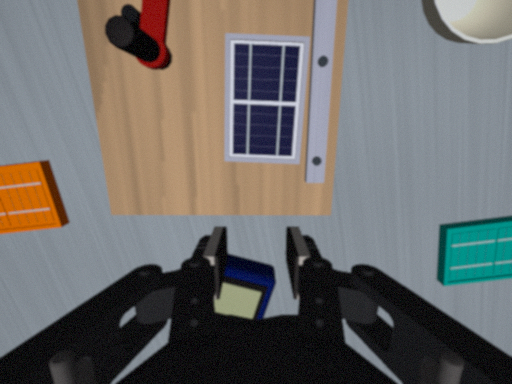

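The wrist view shows the loose module with its corners at about (226,34), (308,37), (300,164) and (225,161). The fence is to its right with its near end at (315,183), the post top is at (122,33), and the deck's -y edge is at row 215. I'll measure these.

```bash
cat >> h.py <<'E'
def wback(d,s,M,T,uv,z):
    m=np.array(d['mount']); uv=np.atleast_2d(uv)
    r=np.c_[(uv[:,0]-d['cx'])/d['fx'],(uv[:,1]-d['cy'])/d['fy'],np.ones(len(uv))]@m[:3,:3].T@M.T
    c=M@m[:3,3]+s['position']; P=c+r*((z-c[2])/r[:,2])[:,None]
    return (tf(inv(T),P[:,:2])*1e3).round(1)
E
python3 - <<'E'
from h import *
s,M,T=st(); d=load('wrist'); f=lambda uv,z:wback(d,s,M,T,uv,z)
print('loose',f([(226,34),(308,37),(300,164),(225,161)],.024),'fence',f([(315,10),(307,183)],.022),'deck',f([(111,215),(330,215)],.012),'post',f([(122,33)],.082), 'meter', f([(221,284),(228,257),(272,268)],.032))
E
```

```text
t 1.73 jig mm [   9.  -151.5] z 115.4 yaw -11.4 F jig [ 0.1 -0.2] 1.0 w 34.4 q6 -0.25
loose [[ -14.6  -19.9]
 [  49.5  -22. ]
 [  47.7 -122.3]
 [ -18.7 -119.5]] fence [[  54.3   -3. ]
 [  55.2 -140.2]] deck [[-134.  -174.7]
 [  81.5 -175.1]] post [[-69.8 -34.8]] meter [[ -25.8 -239.2]
 [ -18.  -209.8]
 [  23.9 -221.6]]
```

step_arm(
  increments=[
    {"grip":0.4,"delta_pos":[0,0,-0.03],"twist":0},
    {"grip":0.4,"delta_pos":[0,0,-0.03],"twist":0},
    {"grip":0.4,"delta_pos":[0,0,-0.02],"twist":0},
    {"grip":0.4,"delta_pos":[0,0,-0.01],"twist":0},
    {"grip":0.4,"delta_pos":[0,0,-0.005],"twist":0},
    {"grip":0.4,"delta_pos":[0,0,0],"twist":0},
    {"grip":0.4,"delta_pos":[0,0,0],"twist":0},
  ],
)

```text
clock: 2.32
position: [0.5707, -0.1993, 0.0218]
ee_rot: [0.449, 0.548, 0.447, -0.547]
contact_force: [0.1, 0.5, 0.9]
width: 0.0342
```

```bash
python3 -c "
from h import *
st()"
```

```text
t 2.32 jig mm [  10.2 -151.9] z 21.8 yaw -11.4 F jig [-0.   0.5] 0.9 w 34.2 q6 -0.25
```

step_arm(
  increments=[
    {"grip":0.4,"delta_pos":[0.0012,0.0059,0],"twist":0},
    {"grip":0.4,"delta_pos":[0.0012,0.0059,0],"twist":0},
    {"grip":0.4,"delta_pos":[0.0008,0.0039,0],"twist":0},
    {"grip":0.4,"delta_pos":[0.0006,0.0029,0],"twist":0},
    {"grip":0.4,"delta_pos":[0.0006,0.0029,0],"twist":0},
    {"grip":0.4,"delta_pos":[0.0006,0.0029,0],"twist":0},
    {"grip":0.4,"delta_pos":[0.0006,0.0029,0],"twist":0},
    {"grip":0.4,"delta_pos":[0.0006,0.0029,0],"twist":0},
    {"grip":0.4,"delta_pos":[0.0006,0.0029,0],"twist":0},
    {"grip":0.4,"delta_pos":[0.0006,0.0029,0],"twist":0},
  ],
)

```text
clock: 3.15
position: [0.577, -0.1628, 0.0203]
ee_rot: [-0.448, -0.547, -0.447, 0.547]
contact_force: [-0.2, -3.3, 3.3]
width: 0.0342
```

```bash
python3 -c "
from h import *
st()"
```

```text
t 3.15 jig mm [   9.2 -114.8] z 20.3 yaw -11.4 F jig [ 0.5 -3.2] 3.3 w 34.2 q6 -0.19
```

step_arm(
  increments=[
    {"grip":0.4,"delta_pos":[0.0005,0.0025,0],"twist":0},
    {"grip":0.4,"delta_pos":[0.0005,0.0025,0],"twist":0},
    {"grip":0.4,"delta_pos":[0.0005,0.0025,0],"twist":0},
    {"grip":0.4,"delta_pos":[0.0004,0.002,0],"twist":0},
    {"grip":0.4,"delta_pos":[0,0,0],"twist":0},
    {"grip":0.4,"delta_pos":[0,0,0],"twist":0},
  ],
)

```text
clock: 3.65
position: [0.5789, -0.1527, 0.0202]
ee_rot: [0.448, 0.547, 0.448, -0.547]
contact_force: [0.1, -2.3, 2.9]
width: 0.0341
```

```bash
python3 - <<'E'
from h import *
s,M,T=st(); d=cam('wrist'); st(); cv2.imwrite('pics/w2.png',cv2.resize(d['img'][:290,130:400,::-1],None,fx=2,fy=2,interpolation=cv2.INTER_CUBIC))
E
```

```text
t 3.65 jig mm [   9.1 -104.6] z 20.2 yaw -11.4 F jig [ 0.5 -2.2] 2.9 w 34.1 q6 -0.18
t 3.7 jig mm [   9.1 -104.7] z 20.2 yaw -11.4 F jig [ 0.4 -1.1] 5.6 w 34.0 q6 -0.18
```

View pics/w2.png

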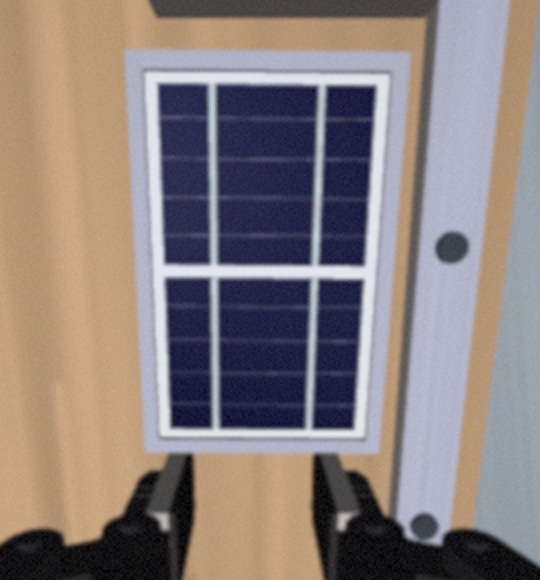

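The pads rest square on the near frame edge at crop row 453, and the far frame edge is at row 50. The seated module's end is at about row 15, so roughly 9 mm remain. The fence gap is about 4 mm.

step_arm(
  increments=[
    {"grip":0.4,"delta_pos":[0.0005,0.002,0],"twist":0},
    {"grip":0.4,"delta_pos":[0.0004,0.002,0],"twist":0},
    {"grip":0.4,"delta_pos":[0.0003,0.0015,0],"twist":0},
    {"grip":0.4,"delta_pos":[0.0002,0.001,0],"twist":0},
    {"grip":0.4,"delta_pos":[0.0002,0.001,0],"twist":0},
    {"grip":0.4,"delta_pos":[0,0,0],"twist":0},
    {"grip":0.4,"delta_pos":[0,0,0],"twist":0},
  ],
)

```text
clock: 4.28
position: [0.5804, -0.1455, 0.0202]
ee_rot: [0.448, 0.547, 0.448, -0.547]
contact_force: [-0.6, -3.0, 4.8]
width: 0.0341
```

step_arm(
  increments=[
    {"grip":0.4,"delta_pos":[0.0002,0.001,0],"twist":0},
    {"grip":0.4,"delta_pos":[0,0,0],"twist":0},
  ],
)

```text
clock: 4.45
position: [0.5806, -0.1445, 0.0202]
ee_rot: [0.448, 0.547, 0.448, -0.547]
contact_force: [0.1, -3.1, 5.5]
width: 0.0339
```

step_arm(
  increments=[
    {"grip":0.4,"delta_pos":[0.0002,0.001,0],"twist":0},
    {"grip":0.4,"delta_pos":[0,0,0],"twist":0},
  ],
)

```text
clock: 4.62
position: [0.5808, -0.1436, 0.0202]
ee_rot: [0.448, 0.547, 0.448, -0.547]
contact_force: [-0.3, -3.9, 4.8]
width: 0.034
```

step_arm(
  increments=[
    {"grip":0.4,"delta_pos":[0.0002,0.001,0],"twist":0},
    {"grip":0.4,"delta_pos":[0,0,0],"twist":0},
  ],
)

```text
clock: 4.78
position: [0.581, -0.1426, 0.0202]
ee_rot: [0.448, 0.547, 0.448, -0.547]
contact_force: [-1.1, -4.6, 4.8]
width: 0.0341
```

step_arm(
  increments=[
    {"grip":0.4,"delta_pos":[0.0002,0.001,0],"twist":0},
    {"grip":0.4,"delta_pos":[0,0,0],"twist":0},
  ],
)

```text
clock: 4.95
position: [0.5812, -0.1419, 0.0202]
ee_rot: [-0.448, -0.547, -0.448, 0.547]
contact_force: [-0.4, -4.8, 5.2]
width: 0.0345
```

```bash
python3 - <<'E'
from h import *
s,M,T=st(); d=cam('wrist'); cv2.imwrite('pics/w3.png',cv2.resize(d['img'][:290,130:400,::-1],None,fx=2,fy=2,interpolation=cv2.INTER_CUBIC))
E
```

```text
t 4.95 jig mm [  9.2 -93.5] z 20.2 yaw -11.4 F jig [ 0.5 -4.8] 5.2 w 34.5 q6 -0.16
```

View pics/w3.png

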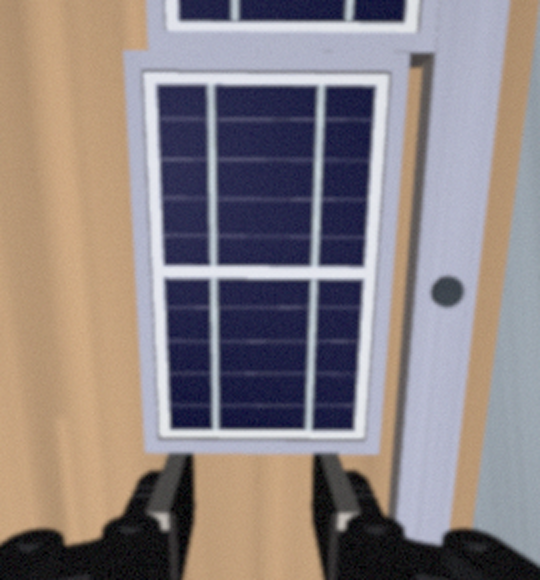

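The frames now appear to touch (crop row 50), and the loose module stands about 5 mm off the fence. I'll press a little more until the motion stops.

step_arm(
  increments=[
    {"grip":0.4,"delta_pos":[0.0002,0.001,0],"twist":0},
    {"grip":0.4,"delta_pos":[0,0,0],"twist":0},
  ],
)

```text
clock: 5.17
position: [0.5813, -0.1417, 0.0202]
ee_rot: [-0.449, -0.546, -0.447, 0.547]
contact_force: [-1.4, -8.2, 5.4]
width: 0.0343
```

step_arm(
  increments=[
    {"grip":0.4,"delta_pos":[0.0002,0.001,0],"twist":0},
    {"grip":0.4,"delta_pos":[0,0,0],"twist":0},
  ],
)

```text
clock: 5.33
position: [0.5813, -0.1416, 0.0202]
ee_rot: [-0.449, -0.546, -0.447, 0.548]
contact_force: [-1.8, -9.5, 4.7]
width: 0.0343
```

step_arm(
  increments=[
    {"grip":0.4,"delta_pos":[0.0002,0.001,0],"twist":0},
    {"grip":0.4,"delta_pos":[0,0,0],"twist":0},
  ],
)

```text
clock: 5.5
position: [0.5814, -0.1415, 0.0203]
ee_rot: [-0.45, -0.545, -0.447, 0.548]
contact_force: [-3.3, -11.6, 5.0]
width: 0.034
```

The module is butted: the position has stopped and the push has risen to about 12 N. I'll back off straight in -y, then lift and move above the post with the gripper opened.

step_arm(
  increments=[
    {"grip":0.4,"delta_pos":[-0.0004,-0.002,0],"twist":0},
    {"grip":0.4,"delta_pos":[-0.0006,-0.003,0],"twist":0},
    {"grip":0.4,"delta_pos":[-0.0016,-0.008,0],"twist":0},
    {"grip":0.4,"delta_pos":[-0.0024,-0.012,0],"twist":0},
    {"grip":0.4,"delta_pos":[0,0,0.02],"twist":0},
    {"grip":0.4,"delta_pos":[0,0,0.04],"twist":0},
    {"grip":0.6,"delta_pos":[0,0,0.04],"twist":0},
    {"grip":0.6,"delta_pos":[0,0,0.035],"twist":0},
    {"grip":0.6,"delta_pos":[-0.02,0.02,0],"twist":0},
    {"grip":0.6,"delta_pos":[-0.02,0.02,0],"twist":0},
  ],
)

```text
clock: 6.33
position: [0.5384, -0.1246, 0.1572]
ee_rot: [0.449, 0.549, 0.446, -0.546]
contact_force: [-0.2, 0.2, -0.2]
width: 0.0511
```

```bash
python3 - <<'E'
from h import *
s,M,T=st(); 
w=tf(T,np.array([-75,-35])/1e3)[0]; print(w, w-s['position'][:2])
E
```

```text
t 6.33 jig mm [-36.2 -85.1] z 157.2 yaw -11.5 F jig [-0.3  0.2] -0.2 w 51.1 q6 -0.15
[ 0.510251   -0.06785998] [-0.02817797  0.0567751 ]
```

step_arm(
  increments=[
    {"grip":0.6,"delta_pos":[-0.014,0.015,0],"twist":0},
    {"grip":0.6,"delta_pos":[-0.01,0.015,0],"twist":0},
    {"grip":0.6,"delta_pos":[0,0,0],"twist":0},
    {"grip":0.6,"delta_pos":[0,0,0],"twist":0},
    {"grip":0.6,"delta_pos":[0,0,0],"twist":0},
  ],
)

```text
clock: 6.75
position: [0.5132, -0.0941, 0.1549]
ee_rot: [0.448, 0.547, 0.448, -0.547]
contact_force: [0.2, -0.3, -0.3]
width: 0.0511
```

```bash
python3 - <<'E'
from h import *
s,M,T=st(); d=cam('wrist'); np.save('/tmp/s.npy',dict(s=s,M=M),allow_pickle=True); cv2.imwrite('pics/w4.png',cv2.resize(d['img'][:,:,::-1],(800,600),interpolation=cv2.INTER_CUBIC))
E
```

```text
t 6.75 jig mm [-66.9 -60.1] z 154.9 yaw -11.4 F jig [ 0.2 -0.2] -0.3 w 51.1 q6 -0.12
```

View pics/w4.png

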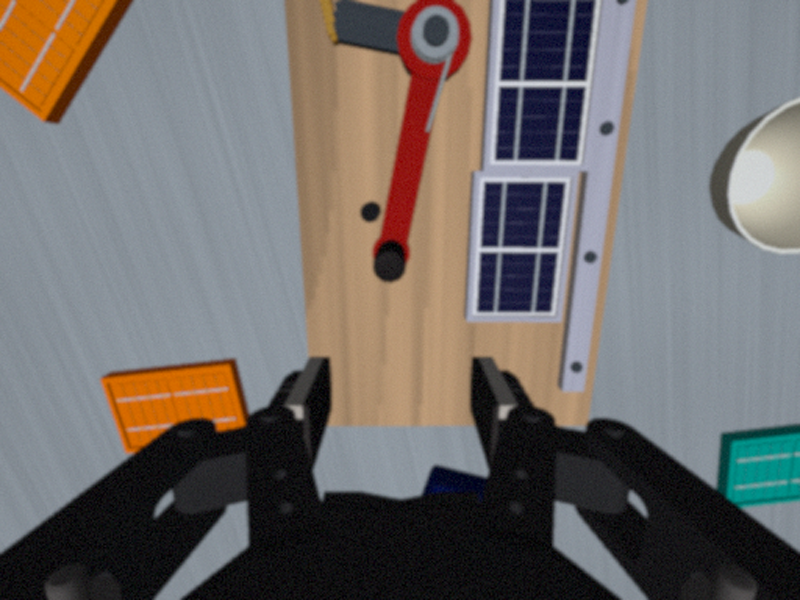

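The modules are butted at row 168 with no gap visible. The post top is at (390,265), the rest stop at (370,211) and the hub at (436,33). The arm is still open.

```bash
python3 - <<'E'
from h import *
T=np.load('T.npy'); o=np.load('/tmp/s.npy',allow_pickle=True).item(); d=load('wrist')
f=lambda uv,z:wback(d,o['s'],o['M'],T,np.array(uv)*.64,z)
print('post',f([(390,265)],.082),'hub',f([(436,31)],.05),'stop',f([(370,211)],.034),'fence',f([(585,200),(562,390)],.022))
print('loose',f([(476,170),(582,172),(562,322),(466,320)],.024),'mtr',f([(430,467)],.032))
E
```

```text
post [[-72.5 -32.3]] hub [[-48.2  85.4]] stop [[-85.7  -7.6]] fence [[  52.2   -1.6]
 [  51.7 -137.3]]
loose [[-19.4  16.9]
 [ 47.4  15.6]
 [ 45.3 -83.9]
 [-21.4 -82.3]] mtr [[ -44.9 -195.7]]
```

step_arm(
  increments=[
    {"grip":0.6,"delta_pos":[0,0.014,0],"twist":0},
    {"grip":0.6,"delta_pos":[-0.0006,0.0132,0],"twist":0},
    {"grip":0.6,"delta_pos":[0,0,-0.03],"twist":0},
    {"grip":0.6,"delta_pos":[0,0,-0.03],"twist":0},
    {"grip":0.6,"delta_pos":[0,0,-0.025],"twist":0},
    {"grip":0.6,"delta_pos":[0,0,-0.015],"twist":0},
    {"grip":0.6,"delta_pos":[0,0,-0.007],"twist":0},
    {"grip":0.6,"delta_pos":[0,0,0],"twist":0},
    {"grip":0.6,"delta_pos":[0,0,0],"twist":0},
  ],
)

```text
clock: 7.55
position: [0.5127, -0.0664, 0.0482]
ee_rot: [0.448, 0.547, 0.448, -0.547]
contact_force: [0.4, 0.6, -0.1]
width: 0.0516
```

```bash
python3 -c "
from h import *
st()"
```

```text
t 7.55 jig mm [-72.9 -33.1] z 48.2 yaw -11.4 F jig [0.3 0.7] -0.1 w 51.6 q6 -0.06
```

Positioned; now closing on the post.

step_arm(
  increments=[
    {"grip":0.1,"delta_pos":[0,0,0],"twist":0},
    {"grip":0.1,"delta_pos":[0,0,0],"twist":0},
    {"grip":0.1,"delta_pos":[0,0,0],"twist":0},
    {"grip":0.1,"delta_pos":[0,0,0],"twist":0},
    {"grip":0.1,"delta_pos":[0,0,0],"twist":0},
    {"grip":0.1,"delta_pos":[0,0,0],"twist":0},
  ],
  force=40,
)

```text
clock: 8.05
position: [0.5126, -0.0665, 0.0492]
ee_rot: [0.448, 0.548, 0.447, -0.547]
contact_force: [-0.8, 0.5, 6.0]
width: 0.0169
```

```bash
python3 - <<'E'
from h import *
s,M,T=st()
# rows: arm angle steps, world delta of post
a0=np.arctan2(-120,-25)
for a,b in [(0,.03),(.03,.08),(.08,.13),(.13,.18),(.18,.23),(.23,.28),(.28,.32),(.32,.36),(.36,.4),(.4,.44)]:
    p=lambda t:.1225*np.array([np.cos(a0+t),np.sin(a0+t)])
    print((T[:,:2]@(p(b)-p(a))*1e3).round(1),np.degrees(b-a).round(1))
E
```

```text
t 8.05 jig mm [-73.  -33.2] z 49.2 yaw -11.4 F jig [-0.9  0.4] 6.0 w 16.9 q6 -0.06
[ 3.4 -1.4] 1.7
[ 5.8 -2.1] 2.9
[ 5.9 -1.8] 2.9
[ 5.9 -1.5] 2.9
[ 6.  -1.2] 2.9
[ 6.1 -0.9] 2.9
[ 4.9 -0.5] 2.3
[ 4.9 -0.3] 2.3
[ 4.9 -0.1] 2.3
[4.9 0.1] 2.3
```

step_arm(
  increments=[
    {"grip":0.1,"delta_pos":[0.0017,-0.0007,0.0005],"twist":0.9},
    {"grip":0.1,"delta_pos":[0.0017,-0.0007,0.0005],"twist":0.8},
    {"grip":0.1,"delta_pos":[0.0029,-0.001,0],"twist":1.4},
    {"grip":0.1,"delta_pos":[0.0029,-0.001,0],"twist":1.5},
    {"grip":0.1,"delta_pos":[0.003,-0.0009,0],"twist":1.4},
    {"grip":0.1,"delta_pos":[0.0029,-0.0009,0],"twist":1.5},
    {"grip":0.1,"delta_pos":[0.003,-0.0008,0],"twist":1.4},
    {"grip":0.1,"delta_pos":[0.0029,-0.0007,0],"twist":1.5},
  ],
)

```text
clock: 8.72
position: [0.5322, -0.0729, 0.0492]
ee_rot: [-0.495, -0.504, -0.497, 0.504]
contact_force: [-5.8, 0.7, 6.2]
width: 0.0169
```

```bash
python3 -c "
from h import *
st()"
```

```text
t 8.72 jig mm [-52.5 -35.6] z 49.2 yaw -0.9 F jig [-5.9 -0.4] 6.2 w 16.9 q6 -0.25
```

step_arm(
  increments=[
    {"grip":0.1,"delta_pos":[0.003,-0.0006,0],"twist":1.4},
    {"grip":0.1,"delta_pos":[0.003,-0.0006,0],"twist":1.5},
    {"grip":0.1,"delta_pos":[0.003,-0.0005,0],"twist":1.4},
    {"grip":0.1,"delta_pos":[0.0031,-0.0004,0],"twist":1.5},
    {"grip":0.1,"delta_pos":[0.0025,-0.0003,0],"twist":1.2},
    {"grip":0.1,"delta_pos":[0.0024,-0.0002,0],"twist":1.1},
    {"grip":0.1,"delta_pos":[0.0025,-0.0002,0],"twist":1.2},
    {"grip":0.1,"delta_pos":[0.0024,-0.0001,0],"twist":1.1},
    {"grip":0.1,"delta_pos":[0,0,0],"twist":0},
  ],
)

```text
clock: 9.47
position: [0.5541, -0.0761, 0.0492]
ee_rot: [0.539, 0.456, 0.54, -0.458]
contact_force: [-4.6, -0.0, 6.1]
width: 0.0169
```

```bash
python3 -c "
from h import *
st()"
```

```text
t 9.47 jig mm [-30.3 -34.4] z 49.2 yaw 9.5 F jig [-4.5 -0.9] 6.1 w 16.9 q6 -0.43
```

step_arm(
  increments=[
    {"grip":0.1,"delta_pos":[0.0012,-0.0001,0],"twist":0.6},
    {"grip":0.1,"delta_pos":[0.0012,0,0],"twist":0.6},
    {"grip":0.1,"delta_pos":[0.0012,0,0],"twist":0.6},
    {"grip":0.1,"delta_pos":[0.0012,0,0],"twist":0.5},
    {"grip":0.1,"delta_pos":[0,0,0],"twist":0},
  ],
)

```text
clock: 9.88
position: [0.5582, -0.0762, 0.0492]
ee_rot: [0.548, 0.445, 0.549, -0.447]
contact_force: [-6.0, -0.1, 7.0]
width: 0.017
```

step_arm(
  increments=[
    {"grip":0.1,"delta_pos":[0.001,0,0],"twist":0},
    {"grip":0.1,"delta_pos":[0,0,0],"twist":0},
  ],
)

```text
clock: 10.05
position: [0.5587, -0.0762, 0.0492]
ee_rot: [0.547, 0.445, 0.55, -0.447]
contact_force: [-6.6, -0.5, 7.0]
width: 0.0169
```

step_arm(
  increments=[
    {"grip":0.1,"delta_pos":[0.001,0,0],"twist":0},
    {"grip":0.1,"delta_pos":[0,0,0],"twist":0},
  ],
)

```text
clock: 10.22
position: [0.5592, -0.0762, 0.0491]
ee_rot: [0.547, 0.445, 0.55, -0.447]
contact_force: [-8.8, -0.5, 9.1]
width: 0.017
```

step_arm(
  increments=[
    {"grip":0.1,"delta_pos":[0.001,0,0],"twist":0},
    {"grip":0.1,"delta_pos":[0,0,0],"twist":0},
  ],
)

```text
clock: 10.38
position: [0.5598, -0.0762, 0.0491]
ee_rot: [0.547, 0.445, 0.55, -0.447]
contact_force: [-7.9, -1.4, 8.5]
width: 0.0167
```

step_arm(
  increments=[
    {"grip":0.1,"delta_pos":[0.001,0,0],"twist":0},
    {"grip":0.1,"delta_pos":[0.001,0,0],"twist":0},
    {"grip":0.1,"delta_pos":[0,0,0],"twist":0},
  ],
)

```text
clock: 10.63
position: [0.5604, -0.0762, 0.0491]
ee_rot: [0.546, 0.444, 0.551, -0.448]
contact_force: [-12.1, -1.7, 11.2]
width: 0.017
```

step_arm(
  increments=[
    {"grip":0.1,"delta_pos":[0.001,0,0],"twist":0},
    {"grip":0.1,"delta_pos":[0.001,0,0],"twist":0},
    {"grip":0.1,"delta_pos":[0,0,0],"twist":0},
  ],
)

```text
clock: 10.88
position: [0.5606, -0.0762, 0.0491]
ee_rot: [0.546, 0.443, 0.552, -0.449]
contact_force: [-15.9, -2.1, 13.7]
width: 0.017
```

step_arm(
  increments=[
    {"grip":0.1,"delta_pos":[0.001,0,0],"twist":0},
    {"grip":0.1,"delta_pos":[0.001,0,0],"twist":0},
    {"grip":0.1,"delta_pos":[0,0,0],"twist":0},
  ],
)

```text
clock: 11.13
position: [0.5607, -0.0762, 0.0491]
ee_rot: [0.545, 0.442, 0.553, -0.449]
contact_force: [-18.9, -2.0, 16.3]
width: 0.0174
```

The post has stopped with about 19 N of push. I'll check the module and joint in the wrist and scene views.

```bash
python3 - <<'E'
from h import *
s,M,T=st(); d=cam('wrist'); cv2.imwrite('pics/w5.png',cv2.resize(d['img'][:300,100:,::-1],None,fx=1.9,fy=1.9,interpolation=cv2.INTER_CUBIC))
np.save('/tmp/s.npy',dict(s=s,M=M),allow_pickle=True)
d=cam('top'); cv2.imwrite('pics/t5.png',cv2.resize(d['img'][130:235,222:362,::-1],None,fx=5.7,fy=5.7,interpolation=cv2.INTER_CUBIC))
E
```

```text
t 11.13 jig mm [-23.9 -33.2] z 49.1 yaw 11.9 F jig [-18.1  -5.7] 16.3 w 17.4 q6 -0.46
```

View pics/w5.png

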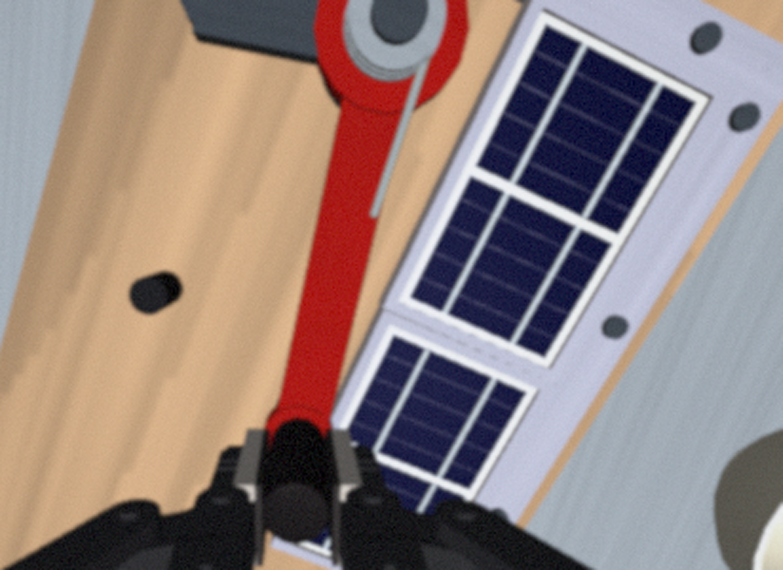

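View pics/t5.png

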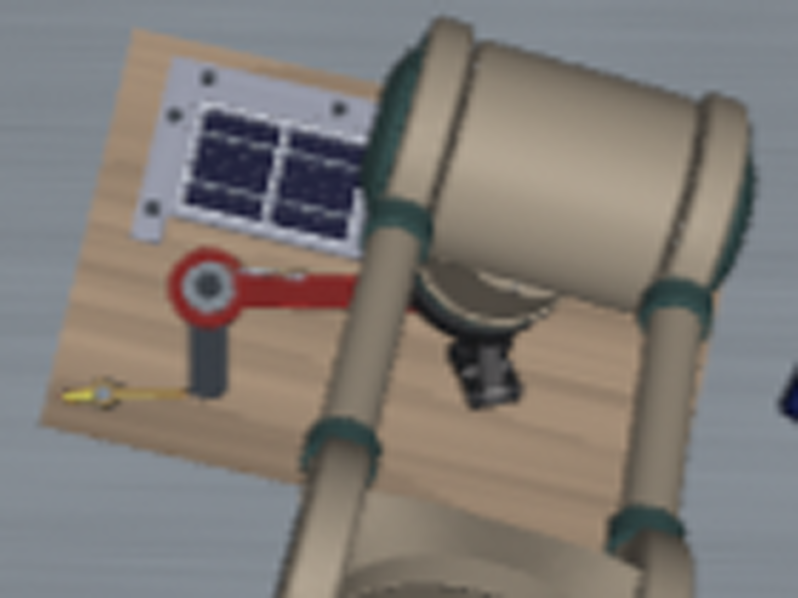

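In the wrist crop the loose frame lies flush along the fence with no wood showing between them. The joint line runs tight from (385,310) to (540,385), and the frames' left edges are aligned. The top view shows the arm swung in, with the tape and meter untouched. I'll add a little more push and hold.

step_arm(
  increments=[
    {"grip":0.1,"delta_pos":[0.001,0,0.0005],"twist":0},
    {"grip":0.1,"delta_pos":[0.001,0,0.0005],"twist":0},
    {"grip":0.1,"delta_pos":[0.001,0,0.0005],"twist":0},
    {"grip":0.1,"delta_pos":[0.001,0,0.0005],"twist":0},
    {"grip":0.1,"delta_pos":[0,0,0],"twist":0},
    {"grip":0.1,"delta_pos":[0,0,0],"twist":0},
  ],
)

```text
clock: 11.73
position: [0.5607, -0.0762, 0.0491]
ee_rot: [0.542, 0.44, 0.556, -0.451]
contact_force: [-23.8, -3.8, 11.5]
width: 0.017
```

step_arm(
  increments=[
    {"grip":0.1,"delta_pos":[0,0,0],"twist":0},
    {"grip":0.1,"delta_pos":[0,0,0],"twist":0},
    {"grip":0.1,"delta_pos":[0,0,0],"twist":0},
    {"grip":0.1,"delta_pos":[0,0,0],"twist":0},
    {"grip":0.1,"delta_pos":[0,0,0],"twist":0},
    {"grip":0.1,"delta_pos":[0,0,0],"twist":0},
  ],
)

```text
clock: 12.23
position: [0.5607, -0.0761, 0.0492]
ee_rot: [0.542, 0.44, 0.556, -0.451]
contact_force: [-23.6, -3.9, 11.4]
width: 0.0172
```

```bash
python3 - <<'E'
from h import *
st(); d=cam('scene'); a=d['img'];cv2.imwrite('pics/s6.png',cv2.resize(a[160:300,140:320,::-1],None,fx=4,fy=4,interpolation=cv2.INTER_CUBIC))
E
```

```text
t 12.23 jig mm [-23.9 -33.1] z 49.2 yaw 11.9 F jig [-22.4  -8.5] 11.4 w 17.2 q6 -0.46
```

View pics/s6.png

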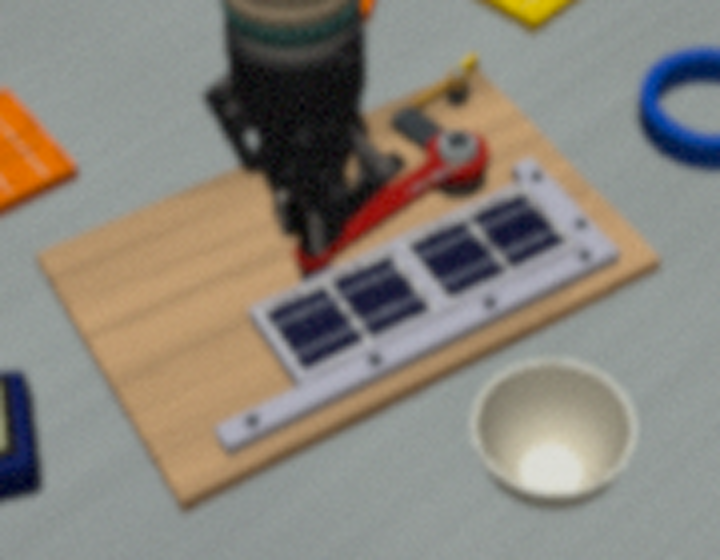

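The scene view agrees. Both modules lie in line against the fence with no gap at about (415,270), the gripper holds the post at (315,250), and the push is steady at about 24 N. I'm handing in the job.

```bash
python3 -c "
from rig import manip
print(manip.sign_off())"
```

```text
the job is handed in; nothing more can be done
None
```

The job is done and handed in at about 12 s of the 58 s allowed; the sign-off gives no verdict.

- **Sliding:** I pushed the loose module along the fence with two fingertips on its free end. It stopped against the seated module at about 12 N.
- **Clamping:** I then gripped the clamp post and swung the red arm in past its clicks to the point where the roller should meet the module, about 0.40 rad. The arm stayed gripped and pressed there, with a steady push of about 24 N and the fingers 17 mm apart on the 18 mm post.

**Last checks:** The wrist and scene pictures show the two frames in line along the fence with no visible gap. The tub, tape and meter look untouched.

**Disagreements:**
- **Calibration:** the wrist and top cameras disagreed by about 2 mm, and I allowed for this.
- **Roller:** the gripper hid it, so I judged its contact from the post stopping and the push rising.
- **Downward push:** the fingertips also pressed down on the clamp arm with about 11 N at the end (16 N at most).

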